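# Run in and load the seed-dish reader

### The arm

A 6-joint arm with a two-finger parallel gripper is mounted at the origin on the work surface. World frame = base frame: x ahead of the robot, y to its left, z up, the work surface at z = 0. Lengths are in mm, angles in rad, forces in N, time in s.
With the tool pointing down it reaches from about 350 to 975 mm from the base axis. Payload 7.1 kg.
Tool frame: the origin (TCP) lies at the very end of the fingers, on their centre line; the grasp point (between the pads) lies 19 mm behind it; z points along the fingers, y is the line along which they close (so a half turn about z gives the same grasp; the last joint's range is limited). The gripper opens to 88 mm and grips with 3 to 60 N. Pads are 20 mm wide; open, the fingers measure 115 mm over their backs; the gripper's body (75 mm by 178 mm) begins 61 mm behind the grasp point.
Start: joints at [-1.231, 0.423, 1.63, -0, 1.089, -0.019], TCP at [219.486, -585.176, 201.775] pointing down, gripper open.
Joint ranges: [-3, 3], [-0.9, 2.11], [0.09, 2.58], [-1.31, 4.45], [0.11, 2.69], [-2.54, 2.54]. Speed limits (rad/s): [2.39, 2.39, 3.01, 3.14, 3.14, 3.14].

### API

Orientations are given as a rotation vector (axis times angle).
In Python, from workcell import get_obs, get_image, job, models gives the robot as it stands.
- The arm moves only by the tool jog_arm, never from a script. Its argument "increments" is one flat list of numbers, 7 for each row, row after row: the turn, a rotation vector about the tool's x, y, z in degrees, then the shift along the tool's x, y, z in mm, then the opening in per cent of the stroke, from 0 (shut) to 100 (fully open). A call has 1 to 12 rows; each row shifts and turns the commanded pose from where the row before left it, along the tool's axes as they then stand; what a row does not reach is not made up. A row lasts 1/8 s, in which the tool goes at most 62.5 mm and 10.7 degrees, less where a joint would pass 70% of its speed; a pose out of reach is approached as far as the arm can. A call is refused whole if a number of a shift passes 62.5 or a number of a turn 10.7, either way. A call with a gripper value outside its range is refused whole. The fingers move at their own pace and stop on an object; the grip force is fixed at half the most. Time passes only in rows, so rows that do not move let the fingers close. It gives the time, the measured TCP pose, the force, the opening and the grip force at its end, in the units of the state.
- get_obs(): the state, without advancing time (a new reading comes with each control period).
- get_image(name): name is "side" or "top"; returns a dict with "pixels" (400x640x3 uint8, blue, green, red), "depth" (400x640 float32, mm along the optical axis (not along the pixel's ray), 0 where there is no reading), "fx", "fy", "cx", "cy" (pixels), "k1" (the pictures are not rectified: a ray, as slopes to the right and down, at radius r is drawn at 1 + k1 r^2 times it, then the intrinsics apply), "cam_to_world" (4x4, takes a point from camera to world coordinates). Camera axes: x right, y up, looking along -z (the intrinsics and any distortion apply to the point x, -y, -z); pixel columns grow to the right and rows downward; lengths in mm; the calibration is good to about 2 mm. A picture is of the moment at which its call begins.
- job.close_job(): hands the job in; it is judged then, once.
Trained networks look in the newest picture that a camera, given by its name, has taken for a name from the list of things; names that differ only in an ending like _2 or _b are one class to them, and where a whole thing is asked for, a point or a joint stands for the part that bears it (a point fixed in the world has none). Each returns a list of dicts, best first, with "p" (0 to 1); they miss things now and then, are a little off and sometimes report something else, mostly with a low value. They report only what shows in the picture. A call takes as long as a camera call.
- models.look_for(target, camera): "centre" ([x, y, z] in mm, in world coordinates, good to about 4 mm: the middle of the surface that is visible of it).
- models.regions_of(target, camera): "region" (400x640 bool, what is visible of it).
The state is a dict: "t": time; "qpos": joint angles; "qvel": joint speeds; "joint_torque": joint torques, N m; "ee_pos": TCP position; "orientation": TCP orientation; "ft_force": force on the tool from outside, world axes, zero at the start; "moment": the same for the moment, N m; "width": finger opening in mm; "grasp_force": force on a finger pad.
Only numpy, scipy, OpenCV 4.12 (cv2) and the standard library are available. Lean on these libraries where they do the work, as an engineer would, in place of code of your own. Each camera call takes 0.05 s, during which the arm holds its last target. There are 200 camera calls.

### The job

Get the seed-dish reader ready: with its tray still empty, slowly stroke the carriage (it has an orange handle) twice through its full travel to feel for sticky spots: right in under the open lid until it stops, all the way back out to the loading end until it stops, then in and out once more. Then set every small seed dish that lies on the bench into the tray, upright, flat and side by side inside the rim (marked circles show good places), slide the loaded carriage fully into the bay and gently lower the lid until it is shut. If a dish gets knocked or slips, put it right; leave the vial, the large dish and the marker pen where they are.

Things in the scene. Friction and masses are not known exactly. Their poses are not given: they have to be found in the camera images.
- reader: the reader's fixed base: white plate 200 mm (its x) by 375 mm (its y), 12 mm thick, with two steel rails along its y axis. Origin on the bench; z up; its axes differ from the world's by a yaw of up to 0.12 rad. The carriage slides along its y; loading end at -y, reading bay at +y. The bay has a back wall (x = +98 to +110 mm) and an end wall (y = +186 to +200 mm), both up to 78 mm above the bench; it is open at the front (-x) and towards the loading end
- carriage (a joint): position of the slide carriage along the reader's +y, in m: 0 = stop at the loading end, 0.20 = stop fully inside the bay; it starts somewhere between and stays where it is left (drag about 2.5 N). The tray's centre lies at reader x = 0, y = -100 mm + this value
- tray (a point): centre of the tray's floor, on the carriage, 38 mm above the bench; axes as the reader's. Inside the rim the aluminium tray measures 160 mm (x) by 125 mm (y); the rim is 4 mm thick and stands 6 mm above the floor. Four circles are marked on the floor, centred at x = +-41 mm, y = +-30 mm from here
- handle_top (a point): top of the carriage's orange upright handle, 82 mm above the bench, at 120 mm in -x from the tray's centre. The handle is a block 22 mm (reader x) by 14 mm (reader y), its lower end 30 mm above the bench; free space all round it but for the 30 mm wide arm, 30 to 38 mm above the bench, that joins it to the tray. Pinch it across its y faces, or push it
- lid (a joint): angle of the blue lid with round window, hinged along the reader's x axis on top of the bay's end wall: 0 = shut (level, over the bay), about 1.57 = standing upright, 1.75 = stop. It starts open at 1.5 to 1.72, free edge up; the hinge is stiff (0.32 N m), so it stays at any angle and must be pushed all the way down. The lid is 216 mm (x) by 176 mm (from the hinge to its free edge), 8 mm thick; shut, its upper face is level, 86.5 mm above the bench
- lid_hinge (a point): point on the lid's hinge axis, at the middle of its length, on the lid's under face: reader x = 0, y = +200 mm, 78.5 mm above the bench
- lid_grip (a point): middle of the orange lip (70 mm long, 8 mm thick) that sticks out 17 mm from the lid's free edge; 186 mm from the hinge axis, halfway through the lid's thickness
- dish1: small clear round seed dish, 50 mm across and 16 mm high, 30 g, with tan seeds on white paper, closed so that nothing spills; lies on the bench to the robot's right. Origin at the centre of its underside, z up. Two to four of these are present, absent ones read None from the start
- dish2: small clear round seed dish, 50 mm across and 16 mm high, 30 g, with tan seeds on white paper, closed so that nothing spills; lies on the bench to the robot's right. Origin at the centre of its underside, z up. Two to four of these are present, absent ones read None from the start
- dish3: small clear round seed dish, 50 mm across and 16 mm high, 30 g, with tan seeds on white paper, closed so that nothing spills; lies on the bench to the robot's right. Origin at the centre of its underside, z up. Two to four of these are present, absent ones read None from the start
- dish4: small clear round seed dish, 50 mm across and 16 mm high, 30 g, with tan seeds on white paper, closed so that nothing spills; lies on the bench to the robot's right. Origin at the centre of its underside, z up. Two to four of these are present, absent ones read None from the start
- vial: bystander among the dishes: amber glass vial with white cap, 33 mm across, 48 mm high; origin at the centre of its underside
- big_dish: bystander: large seed dish 90 mm across, 16 mm high, to the left of the reader; not to be loaded; origin at the centre of its underside
- marker: bystander: blue marker pen, 14 mm thick, 120 mm long, lying on the bench between the robot and the reader; origin on its axis, at its middle

How it is judged:
By the outcome, as a careful person would: the job done as asked, in the order asked, and still so for the second after the job is handed in, with the robot touching nothing.
Of dish1, dish2, dish3, dish4 only 2 to 4 are there at a start; the rules pass over those that are not, and their reading is None.
At some moment in a run one of dish1, dish2, dish3, dish4 may be knocked a few centimetres aside while the robot is not near it.
Once in a run the grip may slacken for a moment while it holds something.
It also fails if it takes over 210 s, if anything falls off the work surface, if the arm or the gripper's body presses on something with over 40 N, if the wrist force passes 120 N, or if a joint passes its speed limit or range.

## Working session

There is one attempt and no reset: what is moved stays moved. The work goes in short steps, Python scripts to look and compute and a tool call to move; the robot and the scene stay as the last step left them, time stands still between calls to the robot, and variables do not carry over. Pictures are saved under pics/ and viewed, at most 14 in all, crops included, and the job is handed in when it is done.

Besides the shell and the picture viewer there is one more tool, called after "Request:" as name(argument=value, ...), one argument or row to a line, values as JSON. jog_arm: Moves the arm, as the interface text tells. Its arguments: {"type":"object","properties":{"increments":{"type":"array"}},"required":["increments"]}

```bash
mkdir -p pics; ls; cat > h.py <<'E'
import numpy as np, cv2
from workcell import get_obs, get_image, job, models
from scipy.spatial.transform import Rotation as R
def world(im):
    "HxWx3 world coordinates of every pixel (nan where no depth)"
    h,w=im['depth'].shape
    u,v=np.meshgrid(np.arange(w),np.arange(h))
    K=np.array([[im['fx'],0,im['cx']],[0,im['fy'],im['cy']],[0,0,1.]])
    p=cv2.undistortPoints(np.stack([u,v],-1).reshape(-1,1,2).astype(float),K,np.array([im['k1'],0,0,0.])).reshape(h,w,2)
    d=im['depth'].astype(float); d=np.where(d>0,d,np.nan)
    P=np.stack([p[...,0]*d,-p[...,1]*d,-d],-1)
    T=np.array(im['cam_to_world']); return P@T[:3,:3].T+T[:3,3]
def look(n,c):
    return [(np.round(r['centre'],1).tolist(),round(r['p'],2)) for r in models.look_for(n,c)]
E
python3 - <<'E'
from h import *
for c in ('top','side'):
    im=get_image(c); cv2.imwrite(f'pics/{c}0.png',im['pixels']); np.savez(f'/tmp/{c}.npz',W=world(im),px=im['pixels'])
    print(c,np.round(im['cam_to_world'],2).tolist(),im['fx'])
    for n in ['reader','tray','handle_top','lid','lid_grip','dish1','vial','big_dish','marker']: print(n,look(n,c))
o=get_obs(); print(o['t'],o['ee_pos'],o['orientation'],o['width'],R.from_rotvec(o['orientation']).as_matrix().round(3).tolist())
E
```

```text
pics
top [[-0.01, 0.99, -0.12, 353.1], [-1.0, -0.01, 0.0, 38.18], [0.0, 0.12, 0.99, 1223.26], [0.0, 0.0, 0.0, 1.0]] 496.0005369969674
reader [([567.5, 201.3, 35.7], 0.97)]
tray [([559.5, 139.0, 42.0], 0.84)]
handle_top [([558.7, 138.5, 33.6], 0.89)]
lid [([578.3, 334.9, 191.0], 0.67), ([356.9, 290.6, 13.5], 0.31)]
lid_grip [([569.8, 332.3, 191.6], 0.87)]
dish1 [([529.0, -239.2, 19.5], 0.79), ([629.1, -246.5, 17.6], 0.75)]
vial []
big_dish [([461.8, 448.5, 19.4], 0.85)]
marker [([358.0, 290.2, 11.7], 0.84), ([572.7, 335.5, 192.2], 0.4)]
side [[-0.89, 0.35, -0.31, 97.51], [-0.47, -0.64, 0.61, 789.72], [0.02, 0.69, 0.73, 991.77], [0.0, 0.0, 0.0, 1.0]] 462.0400428950237
reader [([552.3, 201.3, 39.0], 0.92), ([549.2, 149.4, 36.7], 0.2)]
tray [([552.9, 150.4, 37.9], 0.61), ([355.4, 297.7, 10.7], 0.47)]
handle_top [([551.5, 146.9, 36.6], 0.64)]
lid [([564.3, 345.1, 189.2], 0.69), ([462.0, 445.1, 17.5], 0.36)]
lid_grip [([563.0, 346.8, 196.2], 0.67)]
dish1 [([629.9, -243.0, 17.1], 0.72), ([529.3, -234.1, 13.6], 0.51)]
vial []
big_dish [([459.7, 447.1, 15.9], 0.89)]
marker [([354.3, 299.2, 14.3], 0.59)]
1.0 [ 219.47238621 -585.18422438  201.77732853] [-3.09117903e+00 -5.60544135e-01 -2.36196048e-05] 88.03954902556107 [[0.936, 0.351, 0.0], [0.351, -0.936, 0.0], [0.0, 0.0, -1.0]]
```

View pics/top0.png

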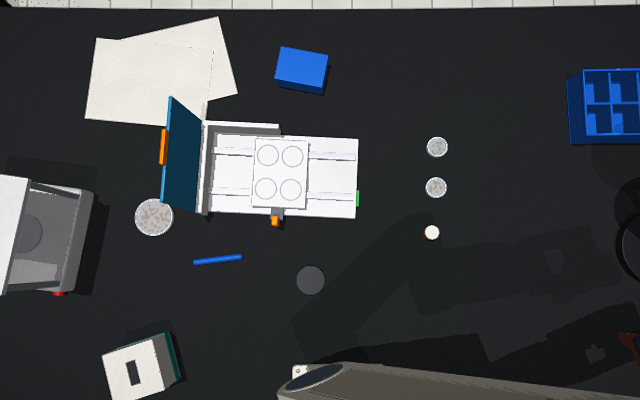

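View pics/side0.png

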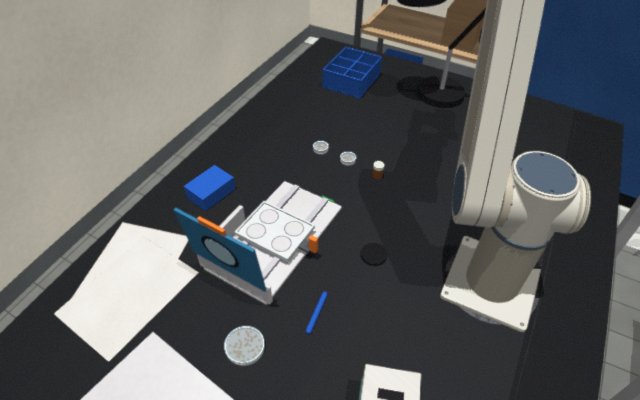

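The top view shows the reader at about px (255,165), the handle at (275,221), the lid near (185,155), two small dishes at (437,147) and (436,188), and the vial at (432,232). The side view agrees. Next I'll fit the reader's pose.

```bash
cat > /tmp/m.py <<'E'
from h import *
for c in ('top','side'):
    f=np.load(f'/tmp/{c}.npz'); W=f['W'];px=f['px'].astype(int); z=W[...,2]
    roi=(W[...,0]>400)&(W[...,0]<720)&(W[...,1]>-60)&(W[...,1]<420)
    def rect(m):
        m=cv2.morphologyEx(m.astype(np.uint8),cv2.MORPH_OPEN,np.ones((3,3)))>0
        r=cv2.minAreaRect(W[m][:,:2].astype(np.float32)); return m.sum(),np.round(r[0],1),np.round(r[1],1),round(r[2],2),np.round(cv2.boxPoints(r),0).tolist(),round(np.median(z[m]),1)
    white=px.min(-1)>110
    print(c,'plate',rect(roi&white&(z>4)&(z<26)))
    print('tray',rect(roi&(px.min(-1)>90)&(z>33)&(z<50)))
    b,g,r=px[...,0],px[...,1],px[...,2]
    org=roi&(r>150)&(b<80)&(g>60)
    m=org&(z<110); print('handle',m.sum(),np.nanmedian(W[m],0).round(1),np.nanmax(z[m]),np.nanmean(W[m&(z>72)],0).round(1))
    m=org&(z>110); print('lip',m.sum(),np.nanmedian(W[m],0).round(1),np.nanpercentile(W[m],[5,95],axis=0).round(1).tolist())
    m=roi&(b>r+30)&(z>95)
    P=W[m]; cc=P.mean(0); n=np.linalg.svd(P-cc,full_matrices=False)[2][2]; print('lid',m.sum(),cc.round(1),n.round(3),P.min(0).round(0),P.max(0).round(0))
    for cx,cy in [(529,-238),(629,-245),(425,-232)]:
        m=(np.hypot(W[...,0]-cx,W[...,1]-cy)<45)&(z>8)&(px.max(-1)>90); 
        if m.sum()>5:
            (e,rr)=cv2.minEnclosingCircle(W[m&(z<60)][:,:2].astype(np.float32)); print('obj',m.sum(),np.round(e,1),round(rr,1),np.nanmedian(W[m],0).round(1),np.nanmax(z[m]))
    f=W[(px.max(-1)<60)&(W[...,0]>400)&(W[...,0]<700)&(W[...,1]<-30)&(W[...,1]>-200)]; print('bench z',np.nanmedian(f[:,2]))
E
python3 /tmp/m.py
```

```text
top plate (np.int64(7133), array([562. , 184.5]), array([236.7, 486.6]), 3.58, [[429.0, 420.0], [459.0, -66.0], [695.0, -51.0], [665.0, 435.0]], np.float64(12.5))
tray (np.int64(3873), array([552.5, 141.8]), array([133.6, 197.2]), 86.91, [[450.0, 80.0], [647.0, 70.0], [655.0, 203.0], [458.0, 214.0]], np.float64(38.7))
handle 56 [445.7 147.8  82. ] 86.17479441404294 [446.2 147.1  81.8]
lip 130 [576.5 348.  270.1] [[545.1, 344.4, 267.5], [608.2, 352.1, 272.4]]
lid 3159 [573.6 337.  185.7] [ 0.056  0.993 -0.104] [469. 321.  95.] [683. 356. 257.]
obj 330 [ 531.4 -242.6] 25.2 [ 530.3 -242.2   15.8] 22.511581926647523
obj 322 [ 633.  -248.2] 25.5 [ 631.8 -247.5   16. ] 22.757307190398024
obj 155 [ 419.3 -221.4] 16.1 [ 418.1 -220.6   47.8] 52.8365257641733
bench z -0.033102520049396844
side plate (np.int64(3162), array([551.5, 185.7]), array([221. , 481.6]), 3.42, [[427.0, 419.0], [456.0, -61.0], [676.0, -48.0], [647.0, 433.0]], np.float64(11.6))
tray (np.int64(2842), array([564.7, 201.1]), array([253.3, 205.1]), 87.45, [[457.0, 79.0], [661.0, 70.0], [673.0, 323.0], [468.0, 332.0]], np.float64(37.8))
handle 35 [442.2 150.8  80.2] 84.83212280896123 [442.  150.8  80.1]
lip 103 [571.4 350.9 268.9] [[543.0, 346.5, 266.7], [602.9, 353.8, 271.5]]
lid 1881 [563.2 345.4 189.3] [ 0.049  0.994 -0.102] [465. 329.  95.] [682. 359. 256.]
obj 157 [ 527.9 -240.2] 27.8 [ 527.4 -237.6   14.3] 20.988716935355
obj 145 [ 631.7 -248.6] 30.5 [ 630.1 -243.4   14.4] 19.264626100239298
obj 91 [ 415.8 -221. ] 18.6 [ 414.5 -214.8   47.2] 51.57504195976753
bench z -0.7466112226376254
```

Request:
jog_arm(
  increments=[0,0,7.9,0,0,0,100,0,0,7.9,0,0,0,100,0,0,7.8,0,0,0,100,0,0,0,15,-50,0,100,0,0,0,15,-60,0,100,0,0,0,15,-60,0,100,0,0,0,15,-60,0,100,0,0,0,15,-60,0,100,0,0,0,15,-60,0,100,0,0,0,15,-60,0,100,0,0,0,15,-60,0,100,0,0,0,15,-60,0,100],
)

```text
t: 2.5
ee_pos: [383.0, -61.3, 202.3]
orientation: [3.14, -0.084, 0.002]
ft_force: [1.5, -0.9, -0.4]
width: 87.8
grasp_force: 0.0
```

Request:
jog_arm(
  increments=[0,0,0,13,-54,0,100,0,0,0,13,-54,0,100,0,0,0,13,-53,0,100,0,0,0,12,-53,0,100,0,0,0,0,0,40,100,0,0,0,0,0,40,100,0,0,0,0,0,40,100,0,0,0,0,0,30,100,0,0,0,0,0,0,100],
)

```text
t: 3.62
ee_pos: [443.1, 147.5, 50.2]
orientation: [3.139, -0.083, -0.007]
ft_force: [0.4, -0.0, 0.4]
width: 87.8
grasp_force: 0.0
```

Request:
jog_arm(
  increments=[0,0,0,0,0,0,40,0,0,0,0,0,0,20,0,0,0,0,0,0,0,0,0,0,0,0,0,0,0,0,0,0,0,0,0,0,0,0,0,0,0,0,0,0,0,0,0,0,0,0,0,0,0,0,0,0],
)

```text
t: 4.62
ee_pos: [444.6, 147.8, 51.7]
orientation: [3.14, -0.083, -0.0]
ft_force: [-0.5, -0.3, 0.5]
width: 13.9
grasp_force: 30.0
```

```bash
python3 - <<'E'
from h import *
im=get_image('side'); cv2.imwrite('pics/s1.png',cv2.resize(im['pixels'][130:330,150:400],(750,600)))
W=world(im);px=im['pixels'].astype(int);z=W[...,2]
b,g,r=px[...,0],px[...,1],px[...,2]
m=(r>150)&(b<80)&(g>60)&(z<100)&(W[...,0]<480)&(W[...,0]>400)&(W[...,1]>0)&(W[...,1]<350); print(m.sum(),W[m].mean(0))
o=get_obs(); print(o['ee_pos'],o['width'],o['grasp_force'],o['ft_force'])
E
```

```text
0 [nan nan nan]
[444.66374877 147.83700454  51.72199669] 14.085436473075495 29.999219477176666 [ 0.10644135 -0.08613394  0.81799474]<stdin>:5: RuntimeWarning: Mean of empty slice.
  ret = um.true_divide(
```

View pics/s1.png

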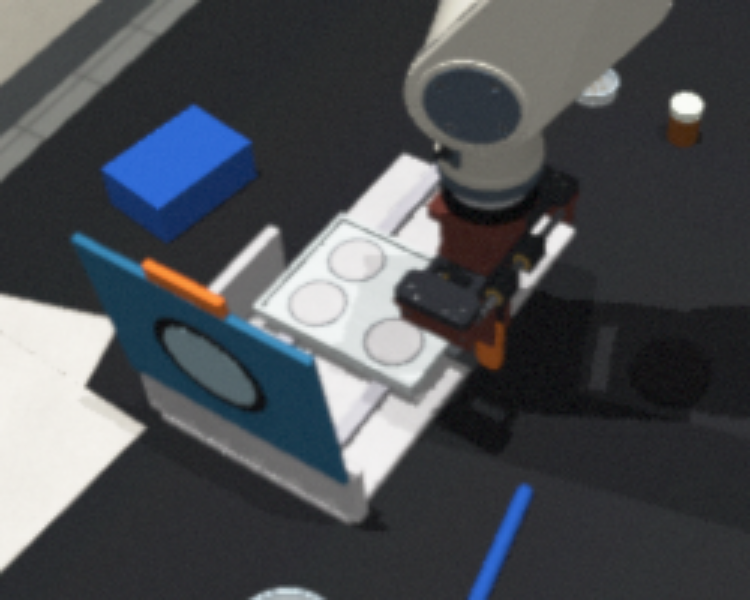

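The fingers hold the handle (crop px about (490,340), width 14 mm). I'll stroke it in.

Request:
jog_arm(
  increments=[0,0,0,0,-4,0,0,0,0,0,0,-7,0,0,0,0,0,0,-7,0,0,0,0,0,0,-7,0,0,0,0,0,0,-7,0,0,0,0,0,0,-7,0,0,0,0,0,0,-7,0,0,0,0,0,0,-7,0,0,0,0,0,0,-7,0,0,0,0,0,0,-7,0,0,0,0,0,0,-5,0,0,0,0,0,0,0,0,0],
)

```text
t: 6.18
ee_pos: [448.6, 220.7, 51.8]
orientation: [-3.139, 0.083, -0.0]
ft_force: [1.6, 2.8, -4.0]
width: 13.3
grasp_force: 30.0
```

Request:
jog_arm(
  increments=[0,0,0,0,-2,0,0,0,0,0,0,-2,0,0,0,0,0,0,-2,0,0,0,0,0,0,-2,0,0,0,0,0,0,-2,0,0,0,0,0,0,0,0,0],
)

```text
t: 6.92
ee_pos: [449.1, 230.1, 51.8]
orientation: [-3.14, 0.083, -0.0]
ft_force: [2.3, -1.1, -3.7]
width: 13.8
grasp_force: 30.0
```

Request:
jog_arm(
  increments=[0,0,0,0,-1.5,0,0,0,0,0,0,-1.5,0,0,0,0,0,0,0,0,0],
)

```text
t: 7.3
ee_pos: [449.2, 231.2, 51.7]
orientation: [3.138, -0.082, -0.001]
ft_force: [5.3, -12.5, -1.2]
width: 13.7
grasp_force: 30.0
```

Request:
jog_arm(
  increments=[0,0,0,0,-1.5,0,0,0,0,0,0,-1.5,0,0,0,0,0,0,0,0,0],
)

```text
t: 7.68
ee_pos: [448.8, 231.3, 51.6]
orientation: [3.133, -0.078, -0.003]
ft_force: [8.2, -28.5, 3.8]
width: 13.7
grasp_force: 29.9
```

Request:
jog_arm(
  increments=[0,0,0,0,-1.5,0,0,0,0,0,0,-1.5,0,0,0,0,0,0,0,0,0],
)

```text
t: 8.05
ee_pos: [448.7, 231.4, 51.6]
orientation: [3.129, -0.077, -0.005]
ft_force: [11.6, -45.5, 8.4]
width: 13.9
grasp_force: 30.0
```

Request:
jog_arm(
  increments=[0,0,0,0,4,0,0,0,0,0,0,8,0,0,0,0,0,8,0,0,0,0,0,0,8,0,0,0,0,0,0,8,0,0,0,0,0,0,8,0,0,0,0,0,0,8,0,0,0,0,0,0,8,0,0,0,0,0,0,8,0,0,0,0,0,0,8,0,0,0,0,0,0,8,0,0,0,0,0,0,8,0,0],
)

```text
invalid input
```

Request:
jog_arm(
  increments=[0,0,0,0,8,0,0,0,0,0,0,8,0,0,0,0,0,0,8,0,0,0,0,0,0,8,0,0,0,0,0,0,8,0,0,0,0,0,0,8,0,0,0,0,0,0,8,0,0,0,0,0,0,8,0,0,0,0,0,0,8,0,0,0,0,0,0,8,0,0,0,0,0,0,8,0,0,0,0,0,0,8,0,0],
)

```text
t: 9.55
ee_pos: [444.1, 142.3, 51.7]
orientation: [3.14, -0.084, -0.001]
ft_force: [-1.4, 2.8, -7.8]
width: 13.5
grasp_force: 30.0
```

Request:
jog_arm(
  increments=[0,0,0,0,8,0,0,0,0,0,0,4,0,0,0,0,0,0,4,0,0,0,0,0,0,3,0,0,0,0,0,0,3,0,0,0,0,0,0,0,0,0],
)

```text
t: 10.3
ee_pos: [443.0, 120.5, 51.7]
orientation: [3.14, -0.083, -0.001]
ft_force: [-2.2, -0.8, -6.8]
width: 13.5
grasp_force: 30.0
```

Request:
jog_arm(
  increments=[0,0,0,0,4,0,0,0,0,0,0,8,0,0,0,0,0,0,8,0,0,0,0,0,0,8,0,0,0,0,0,0,8,0,0,0,0,0,0,8,0,0,0,0,0,0,8,0,0,0,0,0,0,8,0,0,0,0,0,0,8,0,0,0,0,0,0,8,0,0,0,0,0,0,8,0,0,0,0,0,0,0,0,0],
)

```text
t: 11.8
ee_pos: [438.4, 36.0, 51.7]
orientation: [3.14, -0.084, -0.001]
ft_force: [-3.6, -3.1, -7.0]
width: 13.7
grasp_force: 30.0
```

Request:
jog_arm(
  increments=[0,0,0,0,2,0,0,0,0,0,0,2,0,0,0,0,0,0,2,0,0,0,0,0,0,1,0,0,0,0,0,0,1,0,0,0,0,0,0,0,0,0],
)

```text
t: 12.55
ee_pos: [438.1, 31.3, 51.7]
orientation: [-3.137, 0.086, 0.001]
ft_force: [-5.6, 18.9, -9.3]
width: 13.8
grasp_force: 30.0
```

Request:
jog_arm(
  increments=[0,0,0,0,-5,0,0,0,0,0,0,-9,0,0,0,0,0,0,-9,0,0,0,0,0,0,-9,0,0,0,0,0,0,-9,0,0,0,0,0,0,-9,0,0,0,0,0,0,-9,0,0,0,0,0,0,-9,0,0,0,0,0,0,-9,0,0,0,0,0,0,-9,0,0,0,0,0,0,-9,0,0,0,0,0,0,-9,0,0],
)

```text
t: 14.05
ee_pos: [443.6, 132.9, 51.7]
orientation: [3.14, -0.083, -0.001]
ft_force: [-4.5, -1.8, -7.1]
width: 13.9
grasp_force: 30.0
```

Request:
jog_arm(
  increments=[0,0,0,0,-9,0,0,0,0,0,0,-9,0,0,0,0,0,0,-9,0,0,0,0,0,0,-9,0,0,0,0,0,0,-9,0,0,0,0,0,0,-9,0,0,0,0,0,0,-9,0,0,0,0,0,0,-9,0,0,0,0,0,0,-9,0,0,0,0,0,0,-7,0,0,0,0,0,0,-4,0,0,0,0,0,0,0,0,0],
)

```text
t: 15.55
ee_pos: [448.6, 225.6, 51.7]
orientation: [-3.14, 0.084, 0.0]
ft_force: [-4.9, 2.6, -7.2]
width: 13.8
grasp_force: 30.0
```

Request:
jog_arm(
  increments=[0,0,0,0,-2,0,0,0,0,0,0,-2,0,0,0,0,0,0,-2,0,0,0,0,0,0,-2,0,0,0,0,0,0,-1,0,0,0,0,0,0,0,0,0],
)

```text
t: 16.3
ee_pos: [448.9, 231.2, 51.7]
orientation: [3.137, -0.082, -0.002]
ft_force: [-2.2, -16.8, -1.5]
width: 13.6
grasp_force: 30.0
```

Request:
jog_arm(
  increments=[0,0,0,0,5,0,0,0,0,0,0,9,0,0,0,0,0,0,9,0,0,0,0,0,0,9,0,0,0,0,0,0,9,0,0,0,0,0,0,9,0,0,0,0,0,0,9,0,0,0,0,0,0,9,0,0,0,0,0,0,9,0,0,0,0,0,0,9,0,0,0,0,0,0,9,0,0,0,0,0,0,9,0,0],
)

```text
t: 17.8
ee_pos: [443.5, 130.2, 51.7]
orientation: [-3.14, 0.084, 0.001]
ft_force: [-6.1, 3.5, -7.9]
width: 14.0
grasp_force: 30.0
```

Request:
jog_arm(
  increments=[0,0,0,0,9,0,0,0,0,0,0,9,0,0,0,0,0,0,9,0,0,0,0,0,0,9,0,0,0,0,0,0,9,0,0,0,0,0,0,9,0,0,0,0,0,0,9,0,0,0,0,0,0,9,0,0,0,0,0,0,9,0,0,0,0,0,0,7,0,0,0,0,0,0,4,0,0,0,0,0,0,0,0,0],
)

```text
t: 19.3
ee_pos: [438.4, 37.8, 51.7]
orientation: [3.14, -0.084, -0.001]
ft_force: [-5.6, -1.8, -7.8]
width: 13.5
grasp_force: 30.0
```

Request:
jog_arm(
  increments=[0,0,0,0,2,0,0,0,0,0,0,2,0,0,0,0,0,0,2,0,0,0,0,0,0,2,0,0,0,0,0,0,1,0,0,0,0,0,0,0,0,0],
)

```text
t: 20.05
ee_pos: [438.1, 31.3, 51.7]
orientation: [-3.137, 0.086, 0.001]
ft_force: [-6.5, 20.3, -9.2]
width: 13.7
grasp_force: 30.0
```

Request:
jog_arm(
  increments=[0,0,0,0,-2,0,0,0,0,0,0,0,0,50,0,0,0,0,0,0,80,0,0,0,0,0,0,80,0,0,0,0,0,-40,80,0,0,0,0,0,-50,80,0,0,0,0,0,-50,100,0,0,0,0,60,0,100,0,0,0,0,60,0,100,0,0,0,0,30,0,100,0,0,0,0,0,0,100],
)

```text
t: 21.42
ee_pos: [430.9, -120.5, 192.2]
orientation: [3.14, -0.089, 0.002]
ft_force: [0.0, 0.5, -0.5]
width: 87.5
grasp_force: 0.0
```

```bash
cat > see.py <<'E'
from h import *
import sys
def dishes(c):
    for r in models.look_for('dish1',c): 
        if r['p']>.3: print(c,'dish',np.round(r['centre'],1),round(r['p'],2))
def handle(c,im,W):
    px=im['pixels'].astype(int);z=W[...,2];b,g,r=px[...,0],px[...,1],px[...,2]
    m=(r>150)&(b<80)&(g>60)&(z<90)&(z>77)&(W[...,0]>400)&(W[...,0]<480)&(W[...,1]>-50)&(W[...,1]<300)
    print(c,'handle',m.sum(),W[m].mean(0).round(1) if m.any() else None)
def trayrect(c,im,W):
    px=im['pixels'];z=W[...,2]
    m=(px.min(-1)>80)&(z>34)&(z<50)&(W[...,0]>468)&(W[...,0]<680)&(W[...,1]>-60)&(W[...,1]<330)
    m=cv2.morphologyEx(m.astype(np.uint8),cv2.MORPH_OPEN,np.ones((3,3)))>0
    n,l,s,_=cv2.connectedComponentsWithStats(m.astype(np.uint8)); k=1+s[1:,4].argmax(); m=l==k
    r=cv2.minAreaRect(W[m][:,:2].astype(np.float32)); print(c,'tray',np.round(r,1) if 0 else [np.round(x,1) for x in r])
E
python3 - <<'E'
from see import *
for c in ('top','side'):
    im=get_image(c);W=world(im); cv2.imwrite(f'pics/{c}2.png',im['pixels']); handle(c,im,W);trayrect(c,im,W);dishes(c)
    px=im['pixels'].astype(int);z=W[...,2]
    for cx,cy in [(530,-241),(632,-248)]:
        m=(np.hypot(W[...,0]-cx,W[...,1]-cy)<60)&(z>9)&(z<25)&(px.max(-1)>90)
        if m.sum()>5:
            n,l,s,_=cv2.connectedComponentsWithStats(m.astype(np.uint8)); k=1+s[1:,4].argmax(); m=l==k
            print('obj',m.sum(),np.round(cv2.minEnclosingCircle(W[m][:,:2].astype(np.float32))[0],1),np.median(W[m],0).round(1))
o=get_obs(); print(o['t'],o['ee_pos'],o['orientation'])
E
```

```text
top handle 52 [440.   32.2  81.7]
top tray [array([557.1,  25.6]), array([132.9, 175.3]), np.float64(86.9)]
top dish [ 626.8 -244.4   15.7] 0.55
top dish [554.7  24.8  43.1] 0.36
obj 319 [ 632.4 -248.1] [ 632.6 -248.    15.6]
side handle 29 [436.6  35.3  80.1]
side tray [array([555.,  28.]), array([138.2, 173.8]), np.float64(87.2)]
side dish [ 529.4 -237.    15.3] 0.51
obj 152 [ 528.4 -238.3] [ 526.8 -237.6   15.2]
obj 141 [ 631.3 -246. ] [ 629.4 -243.2   15.2]
21.625 [ 430.62316305 -117.8429824   191.79671346] [-3.14029465e+00  8.20948794e-02 -1.44324194e-04]
```

View pics/top2.png

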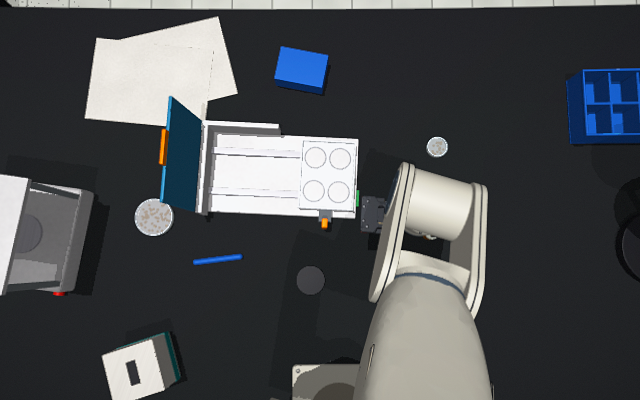

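The carriage is back at the loading end (handle px (325,223)), the tray is empty, and the far dish is at (437,147). I'll go and fetch that dish.

Request:
jog_arm(
  increments=[0,0,0,42,24,0,100,0,0,0,42,24,0,100,0,0,0,42,24,0,100,0,0,0,42,24,0,100,0,0,0,40,24,0,100,0,0,0,0,0,40,100,0,0,0,0,0,40,100,0,0,0,0,0,40,100,0,0,0,0,0,30,100,0,0,0,0,0,0,100],
)

```text
t: 22.88
ee_pos: [630.3, -247.3, 39.0]
orientation: [-3.138, 0.081, 0.008]
ft_force: [0.3, -0.5, 0.5]
width: 87.8
grasp_force: 0.0
```

```bash
python3 - <<'E'
from see import *
im=get_image('side'); W=world(im); cv2.imwrite('pics/s3.png',cv2.resize(im['pixels'][90:240,250:450],(800,600)))
px=im['pixels'].astype(int);z=W[...,2]
for cx,cy in [(530,-241),(632,-248)]:
        m=(np.hypot(W[...,0]-cx,W[...,1]-cy)<60)&(z>9)&(z<25)&(px.max(-1)>90)
        print('obj',m.sum(),np.median(W[m],0).round(1))
o=get_obs(); print(o['t'],o['ee_pos'],o['orientation'])
E
```

```text
obj 150 [ 527.  -238.4   14.8]
obj 129 [ 628.1 -243.7   14.9]
22.925 [ 631.65165827 -248.05466319   40.99965794] [-3.13968777  0.08088814  0.00323638]
```

View pics/s3.png

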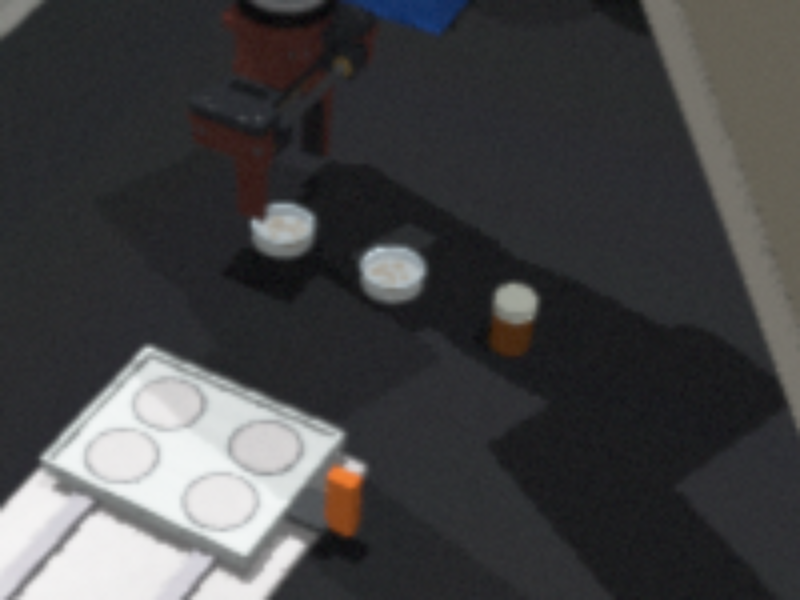

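The fingers straddle the far dish at crop px (283,228), so I'll go down and close on it.

Request:
jog_arm(
  increments=[0,0,0,0,0,12,100,0,0,0,0,0,12,100,0,0,0,0,0,8,100,0,0,0,0,0,4,100,0,0,0,0,0,0,100,0,0,0,0,0,0,70,0,0,0,0,0,0,60,0,0,0,0,0,0,40,0,0,0,0,0,0,40,0,0,0,0,0,0,40,0,0,0,0,0,0,40],
)

```text
t: 24.3
ee_pos: [631.9, -249.6, 5.8]
orientation: [-3.14, 0.083, 0.0]
ft_force: [0.4, -0.5, -0.4]
width: 35.7
grasp_force: 0.0
```

Request:
jog_arm(
  increments=[0,0,0,0,0,0,30,0,0,0,0,0,0,20,0,0,0,0,0,-5,20,0,0,0,0,0,-15,20,0,0,0,0,0,-40,20,0,0,0,0,0,-50,20,0,0,0,0,0,0,20],
)

```text
t: 25.18
ee_pos: [635.2, -251.0, 121.8]
orientation: [3.137, -0.083, 0.014]
ft_force: [-0.2, -0.3, 0.5]
width: 17.5
grasp_force: 0.0
```

```bash
python3 - <<'E'
from see import *
for c in ('top','side'):
    im=get_image(c); W=world(im); px=im['pixels'].astype(int);z=W[...,2]
    if c=='side': cv2.imwrite('pics/s4.png',cv2.resize(im['pixels'][90:240,250:450],(800,600)))
    m=(W[...,0]>460)&(W[...,0]<760)&(W[...,1]<-150)&(W[...,1]>-400)&(z>9)&(z<25)&(px.max(-1)>90)
    n,l,s,_=cv2.connectedComponentsWithStats(m.astype(np.uint8))
    for k in range(1,n):
        if s[k,4]>30: print(c,s[k,4],[np.round(x,1) for x in cv2.minEnclosingCircle(W[l==k][:,:2].astype(np.float32))],np.median(W[l==k],0).round(1))
o=get_obs(); print(o['t'],o['ee_pos'],o['orientation'])
E
```

```text
top 266 [array([ 632.3, -248.1]), np.float64(25.2)] [ 630.3 -244.1   15.9]
top 169 [array([ 531.7, -238.9]), np.float64(24.2)] [ 534.3 -232.8   15.7]
side 137 [array([ 629.1, -247. ]), np.float64(27.3)] [ 629.4 -245.3   15.1]
side 149 [array([ 526.3, -240.3]), np.float64(27.0)] [ 527.2 -239.2   14.8]
25.275 [ 632.19221178 -249.71304258  117.10630494] [ 3.13980159e+00 -8.33290053e-02  2.70834245e-03]
```

View pics/s4.png

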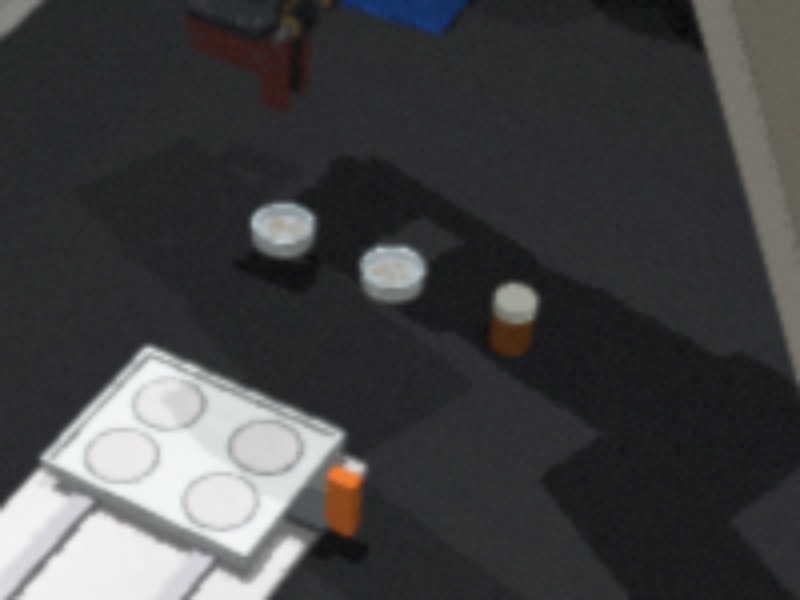

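```bash
python3 - <<'E'
from see import *
o=get_obs(); print(o['ee_pos'],o['width'])
for c in ('side','top'):
    im=get_image(c); W=world(im);z=W[...,2]
    m=(np.hypot(W[...,0]-632,W[...,1]+250)<45)&(z>60)&(z<200)
    v,u=np.nonzero(m)
    print(c,m.sum(), np.percentile(z[m],[0,1,2,5,10,20,50]).round(1) if m.any() else '')
    i=np.argsort(z[m])[:12]; print([(u[k],v[k],W[v[k],u[k]].round(0).tolist(),im['pixels'][v[k],u[k]].tolist()) for k in i[::3]])
E
```

```text
[ 632.19221178 -249.71304258  117.10630494] 17.466263791706034
side 164 [136.  138.6 139.6 142.6 145.3 148.7 165.4]
[(np.int64(323), np.int64(113), [630.0, -262.0, 136.0], [23, 24, 29]), (np.int64(325), np.int64(113), [623.0, -261.0, 139.0], [24, 21, 33]), (np.int64(324), np.int64(112), [626.0, -261.0, 142.0], [13, 11, 16]), (np.int64(315), np.int64(115), [643.0, -232.0, 143.0], [31, 35, 50])]
top 1 [141.4 141.4 141.4 141.4 141.4 141.4 141.4]
[(np.int64(442), np.int64(131), [638.0, -231.0, 141.0], [35, 34, 39])]
```

Depth puts the fingertips about 18 mm higher than the reported TCP, so the pads closed above the dish, which hasn't moved. I'll reopen, descend and check the tip height.

Request:
jog_arm(
  increments=[0,0,0,0,0,0,100,0,0,0,0,0,0,100,0,0,0,0,0,0,100,0,0,0,0,-1,0,100,0,0,0,0,0,0,100,0,0,0,0,0,40,100,0,0,0,0,0,40,100,0,0,0,0,0,20,100,0,0,0,0,0,10,100,0,0,0,0,0,0,100,0,0,0,0,0,0,100],
)

```text
t: 26.75
ee_pos: [632.9, -249.0, 7.1]
orientation: [3.14, -0.083, 0.003]
ft_force: [0.3, 0.7, 0.5]
width: 87.8
grasp_force: 0.0
```

```bash
python3 - <<'E'
from see import *
o=get_obs(); print(o['ee_pos'],o['width'],o['ft_force'])
im=get_image('side'); W=world(im);z=W[...,2]
cv2.imwrite('pics/s5.png',cv2.resize(im['pixels'][100:175,290:390],(800,600),interpolation=cv2.INTER_NEAREST))
for v in range(125,160,2): print(v,[tuple(W[v,u].round(0).astype(int).tolist()) for u in (312,314,316,318)])
E
```

```text
[ 632.92074529 -249.01182998    7.14801527] 87.77614282400668 [0.29606495 0.6847565  0.49060325]
125 [(621, -174, 152), (617, -178, 150), (612, -181, 150), (605, -181, 153)]
127 [(618, -168, 149), (611, -167, 153), (608, -173, 149), (605, -181, 145)]
129 [(613, -159, 150), (607, -159, 152), (603, -166, 149), (602, -176, 142)]
131 [(613, -158, 143), (607, -160, 144), (603, -166, 142), (603, -179, 133)]
133 [(613, -159, 135), (606, -158, 138), (604, -168, 132), (602, -177, 126)]
135 [(615, -162, 124), (610, -166, 124), (603, -165, 127), (603, -178, 118)]
137 [(616, -163, 116), (609, -165, 117), (601, -162, 122), (669, -304, -4)]
139 [(631, -191, 82), (610, -166, 108), (605, -169, 108), (662, -291, -1)]
141 [(631, -191, 74), (623, -190, 78), (660, -273, 4), (647, -263, 16)]
143 [(633, -195, 62), (626, -196, 65), (649, -252, 15), (643, -255, 15)]
145 [(635, -199, 51), (624, -192, 60), (644, -244, 14), (636, -243, 18)]
147 [(630, -191, 50), (625, -195, 50), (639, -234, 15), (633, -237, 15)]
149 [(634, -197, 36), (625, -195, 41), (636, -228, 12), (628, -228, 16)]
151 [(632, -194, 31), (623, -191, 37), (632, -221, 11), (626, -223, 12)]
153 [(644, -215, 1), (639, -221, -1), (632, -222, 1), (627, -226, 0)]
155 [(640, -210, -2), (632, -207, 4), (627, -211, 3), (622, -217, 0)]
157 [(635, -199, 0), (628, -200, 2), (625, -208, -2), (617, -207, 2)]
159 [(628, -187, 4), (627, -198, -4), (617, -193, 4), (613, -200, 0)]
```

View pics/s5.png

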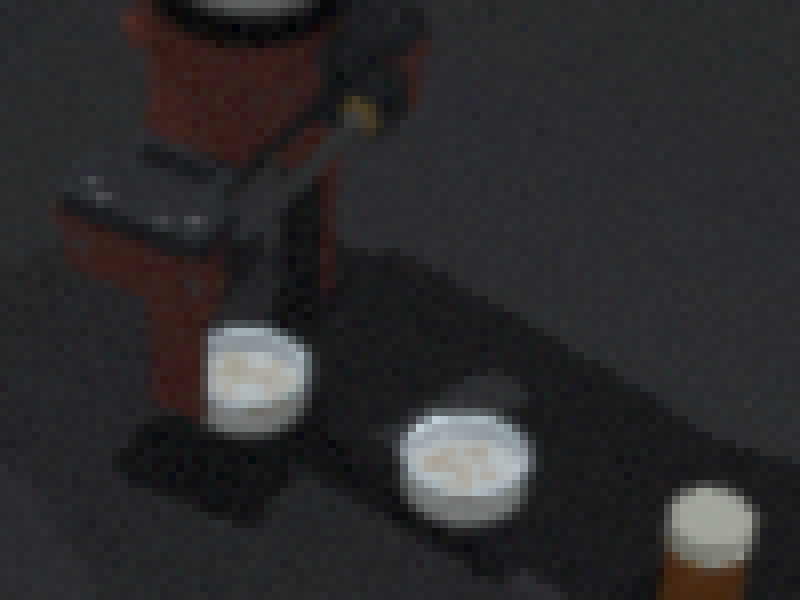

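The picture confirms it: the finger's lower end (crop (185,415)) is at z≈29 while the TCP reads 7. I'll go 20 mm lower.

Request:
jog_arm(
  increments=[0,0,0,0,0,6,100,0,0,0,0,0,6,100,0,0,0,0,0,4,100,0,0,0,0,0,4,100,0,0,0,0,0,0,100,0,0,0,0,0,0,100],
)

```text
t: 27.55
ee_pos: [632.0, -248.6, -14.2]
orientation: [3.14, -0.083, 0.0]
ft_force: [0.6, 0.4, -0.2]
width: 87.7
grasp_force: 0.0
```

Request:
jog_arm(
  increments=[0,0,0,0,0,0,70,0,0,0,0,0,0,55,0,0,0,0,0,0,30,0,0,0,0,0,0,30,0,0,0,0,0,0,30,0,0,0,0,0,0,30,0,0,0,0,0,0,30],
)

```text
t: 28.42
ee_pos: [632.0, -248.6, -14.2]
orientation: [-3.14, 0.083, -0.0]
ft_force: [0.2, -0.7, 0.2]
width: 49.0
grasp_force: 30.0
```

Dish A is held (49 mm, 30 N). I'll lift it and carry it over the tray.

Request:
jog_arm(
  increments=[0,0,0,0,0,-10,30,0,0,0,0,0,-30,30,0,0,0,0,0,-40,30,0,0,0,0,0,-30,30,0,0,0,-7,-29,0,30,0,0,0,-8,-48,0,30,0,0,0,-8,-48,0,30,0,0,0,-8,-48,0,30,0,0,0,-8,-48,0,30,0,0,0,-8,-48,0,30,0,0,0,0,0,0,30,0,0,0,0,0,0,30],
)

```text
t: 29.92
ee_pos: [599.6, 22.3, 96.3]
orientation: [3.14, -0.082, 0.001]
ft_force: [0.1, -0.7, 0.1]
width: 49.2
grasp_force: 30.0
```

```bash
python3 - <<'E'
from see import *
o=get_obs(); print(o['ee_pos'],o['width'],o['grasp_force'],o['orientation'])
im=get_image('side'); cv2.imwrite('pics/s6.png',cv2.resize(im['pixels'][110:290,190:430],(800,600)))
W=world(im);handle('side',im,W)
m=np.hypot(W[...,0]-599,W[...,1]-22)<26
m&=(im['pixels'].min(-1)>90)&(W[...,2]>90)&(W[...,2]<150); print(m.sum(),np.median(W[m],0) if m.any() else '')
E
```

```text
[599.56861509  22.32909092  96.27994956] 49.224600696131745 29.999992847442627 [ 3.14032768e+00 -8.23787234e-02  1.16088606e-03]
side handle 28 [436.1  34.8  81. ]
137 [589.86009736  21.28805073 125.20583126]
```

View pics/s6.png

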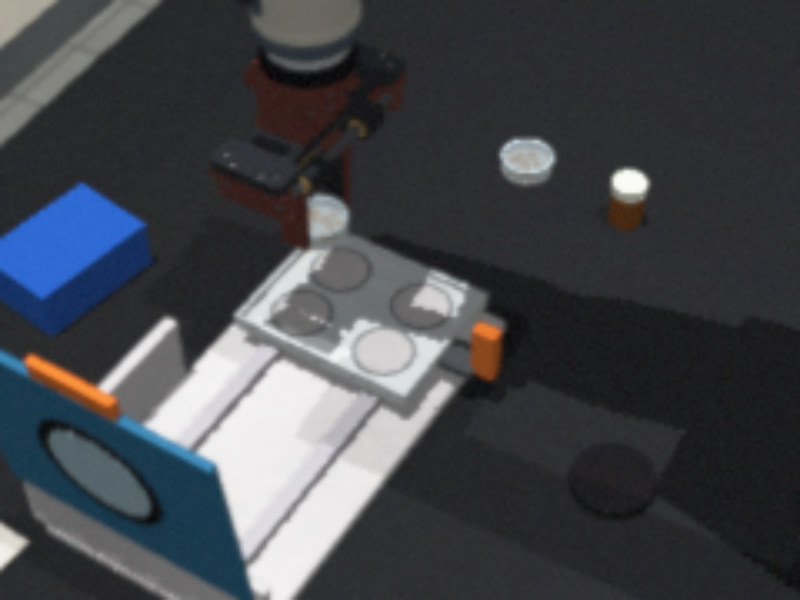

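The dish is held at crop px (325,217) above the tray. I'll lower it, checking the force.

Request:
jog_arm(
  increments=[0,0,0,0,0,20,30,0,0,0,0,0,20,30,0,0,0,0,0,15,30,0,0,0,0,0,8,30,0,0,0,0,0,4,30,0,0,0,0,0,3,30,0,0,0,0,0,0,30,0,0,0,0,0,0,30],
)

```text
t: 30.98
ee_pos: [599.6, 22.6, 26.2]
orientation: [-3.14, 0.083, -0.001]
ft_force: [0.4, 0.7, -0.6]
width: 49.0
grasp_force: 30.0
```

Request:
jog_arm(
  increments=[0,0,0,0,0,1,30,0,0,0,0,0,0.5,30,0,0,0,0,0,0,30],
)

```text
t: 31.35
ee_pos: [599.3, 22.5, 24.3]
orientation: [-3.14, 0.083, 0.0]
ft_force: [-0.6, -0.0, -0.5]
width: 49.2
grasp_force: 30.0
```

Request:
jog_arm(
  increments=[0,0,0,0,0,0,60,0,0,0,0,0,0,65,0,0,0,0,0,0,70,0,0,0,0,0,-6,70,0,0,0,0,0,-34,70,0,0,0,0,0,-40,100,0,0,0,-10,53,0,100,0,0,0,-11,54,0,100,0,0,0,-11,54,0,100,0,0,0,-11,54,0,100,0,0,0,-11,53,0,100,0,0,0,0,0,0,100],
)

```text
t: 32.85
ee_pos: [530.4, -245.5, 104.8]
orientation: [3.14, -0.091, 0.001]
ft_force: [-0.8, 0.7, 0.2]
width: 87.7
grasp_force: 0.0
```

```bash
cat > objs.py <<'E'
from see import *
for c in ('top','side'):
    im=get_image(c); W=world(im); px=im['pixels'].astype(int);z=W[...,2]
    if c=='side': cv2.imwrite('pics/s_last.png',cv2.resize(im['pixels'][90:290,190:430],(720,600)))
    m=(W[...,0]>460)&(W[...,0]<760)&(W[...,1]<-60)&(W[...,1]>-400)&(z>9)&(z<25)&(px.max(-1)>80)
    n,l,s,_=cv2.connectedComponentsWithStats(m.astype(np.uint8))
    for k in range(1,n):
        if s[k,4]>30: print(c,s[k,4],[np.round(x,1) for x in cv2.minEnclosingCircle(W[l==k][:,:2].astype(np.float32))],np.median(W[l==k],0).round(1))
    m=(W[...,0]>480)&(W[...,0]<640)&(W[...,1]<80)&(W[...,1]>-50)&(z>48)&(z<62)
    if m.sum()>20: print(c,'in tray',m.sum(),[np.round(x,1) for x in cv2.minEnclosingCircle(W[m][:,:2].astype(np.float32))],np.percentile(z[m],[5,50,95]).round(1))
o=get_obs(); print(o['t'],o['ee_pos'],o['width'],o['orientation'])
E
python3 objs.py; cp pics/s_last.png pics/s7.png
```

```text
top 130 [array([ 525.6, -238.3]), np.float64(19.9)] [ 520.5 -237.8   15.8]
top in tray 345 [array([593.6,  -5.6]), np.float64(56.9)] [49.7 54.4 57.9]
side 145 [array([ 528.1, -239.4]), np.float64(27.2)] [ 527.1 -239.2   14.7]
side in tray 196 [array([596.5,  25.1]), np.float64(26.7)] [49.2 53.2 56.1]
32.95 [ 530.97491044 -242.41164487  104.51720275] 87.8842773611673 [-3.14018466e+00  8.58439290e-02 -2.39937695e-04]
```

View pics/s7.png

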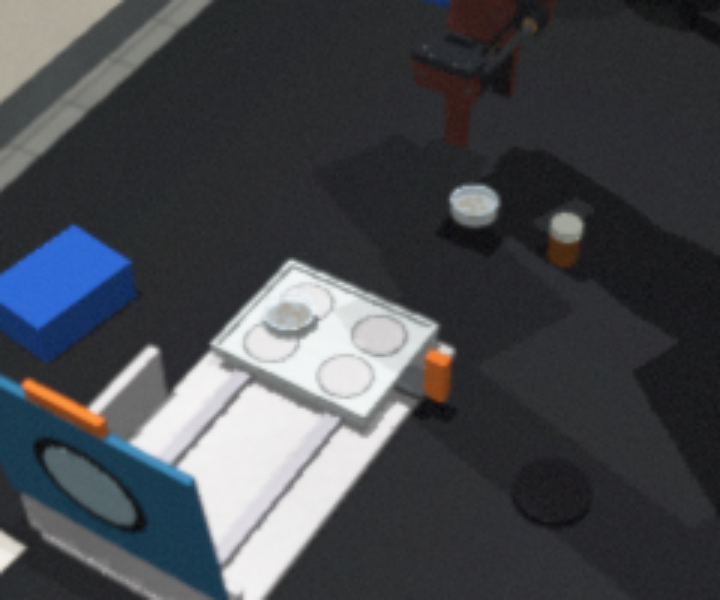

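Dish A lies flat in the tray (crop (290,317)), between the two far circles. The gripper is above dish B at (474,205), so I'll descend and grasp.

Request:
jog_arm(
  increments=[0,0,0,0,0,40,100,0,0,0,0,0,40,100,0,0,0,0,0,20,100,0,0,0,0,0,12,100,0,0,0,0,0,6,100,0,0,0,0,0,0,100,0,0,0,0,0,0,70,0,0,0,0,0,0,55,0,0,0,0,0,0,30,0,0,0,0,0,0,30,0,0,0,0,0,0,30,0,0,0,0,0,0,30],
)

```text
t: 34.45
ee_pos: [531.2, -242.4, -13.6]
orientation: [3.14, -0.083, 0.0]
ft_force: [-1.1, -0.1, 3.1]
width: 48.9
grasp_force: 30.0
```

Request:
jog_arm(
  increments=[0,0,0,0,0,0,30,0,0,0,0,0,0,30],
)

```text
t: 34.7
ee_pos: [531.2, -242.4, -13.6]
orientation: [3.14, -0.083, 0.0]
ft_force: [-0.7, -0.8, 4.1]
width: 49.4
grasp_force: 30.0
```

Request:
jog_arm(
  increments=[0,0,0,0,0,-10,30,0,0,0,0,0,-30,30,0,0,0,0,0,-40,30,0,0,0,0,0,-30,30,0,0,0,-3,-28,0,30,0,0,0,-5,-48,0,30,0,0,0,-5,-48,0,30,0,0,0,-5,-48,0,30,0,0,0,-5,-48,0,30,0,0,0,-5,-48,0,30,0,0,0,0,0,0,30,0,0,0,0,0,0,30],
)

```text
t: 36.2
ee_pos: [517.5, 26.6, 96.5]
orientation: [3.14, -0.082, 0.0]
ft_force: [0.5, -0.5, -0.6]
width: 49.1
grasp_force: 30.0
```

```bash
python3 objs.py; python3 - <<'E'
from see import *
im=get_image('side');W=world(im);handle('side',im,W)
m=(np.hypot(W[...,0]-517,W[...,1]-27)<40)&(im['pixels'].min(-1)>90)&(W[...,2]>90)&(W[...,2]<150); print(m.sum(),np.median(W[m],0) if m.any() else '')
E
```

```text
side in tray 198 [array([595.2,  24.6]), np.float64(28.0)] [49.3 52.9 55.9]
36.3 [517.50294215  25.85224863  96.40654941] 49.14601821441029 [ 3.14032688e+00 -8.52256854e-02  2.04448511e-04]
side handle 0 None
188 [504.79202716  30.54917977 124.71999425]
```

Request:
jog_arm(
  increments=[0,0,0,0,0,20,30,0,0,0,0,0,20,30,0,0,0,0,0,15,30,0,0,0,0,0,8,30,0,0,0,0,0,4,30,0,0,0,0,0,3,30,0,0,0,0,0,1,30,0,0,0,0,0,0,30,0,0,0,0,0,0,30],
)

```text
t: 37.48
ee_pos: [517.6, 26.9, 25.5]
orientation: [-3.14, 0.083, -0.001]
ft_force: [-0.4, -0.2, 0.4]
width: 49.7
grasp_force: 30.0
```

Request:
jog_arm(
  increments=[0,0,0,0,0,0.5,30,0,0,0,0,0,0,30,0,0,0,0,0,0,60,0,0,0,0,0,0,65,0,0,0,0,0,0,70,0,0,0,0,0,-6,70,0,0,0,0,0,-34,70,0,0,0,0,0,-40,70,0,0,0,-40,40,0,70,0,0,0,-40,60,0,60,0,0,0,0,60,0,60,0,0,0,0,0,0,50],
)

```text
t: 38.98
ee_pos: [434.7, -124.3, 105.5]
orientation: [3.139, -0.092, 0.003]
ft_force: [-0.1, 0.0, -0.0]
width: 46.5
grasp_force: 0.0
```

```bash
cat > tray.py <<'E'
from see import *
for c in ('top','side'):
    im=get_image(c); W=world(im);handle(c,im,W);trayrect(c,im,W); z=W[...,2]
    if c=='side': cv2.imwrite('pics/s_last.png',cv2.resize(im['pixels'][90:290,190:430],(720,600)))
    m=(W[...,0]>470)&(W[...,0]<650)&(W[...,1]<260)&(W[...,1]>-50)&(z>47)&(z<60)&(im['pixels'].min(-1)>60)
    n,l,s,_=cv2.connectedComponentsWithStats(m.astype(np.uint8))
    for k in range(1,n):
        if s[k,4]>40: print(c,'tray dish',s[k,4],[np.round(x,1) for x in cv2.minEnclosingCircle(W[l==k][:,:2].astype(np.float32))],np.percentile(z[l==k],[10,50,90]).round(1))
    for n in ('dish1','vial'): print(c,n,look(n,c))
o=get_obs(); print(o['t'],o['ee_pos'],o['width'],o['orientation'])
E
python3 tray.py; cp pics/s_last.png pics/s8.png
```

```text
top handle 50 [440.4  32.2  81.3]
top tray [array([557. ,  25.5]), array([133.2, 174.7]), np.float64(87.0)]
top tray dish 333 [array([600.7,  22.7]), np.float64(25.0)] [51.3 54.2 57. ]
top tray dish 346 [array([517.2,  27.6]), np.float64(25.0)] [51.3 54.1 56.8]
top dish1 [([514.8, 26.1, 57.4], 0.92), ([597.1, 20.6, 58.1], 0.81)]
top vial [([572.0, 333.4, 191.8], 0.58)]
side handle 27 [436.   36.2  81.4]
side tray [array([556. ,  27.5]), array([137.3, 175.1]), np.float64(87.5)]
side tray dish 200 [array([598.1,  26.5]), np.float64(27.7)] [49.9 53.1 55.3]
side tray dish 215 [array([514.9,  29. ]), np.float64(26.6)] [50.2 53.  55. ]
side dish1 [([515.0, 33.6, 53.8], 0.81), ([595.0, 28.2, 56.2], 0.76), ([563.5, 344.1, 196.4], 0.63)]
side vial [([416.3, -214.5, 38.8], 0.49)]
39.275 [ 434.89958576 -119.72273787  104.74073212] 44.05184333137496 [-3.14038583e+00  8.01486887e-02  4.15319363e-04]
```

View pics/s8.png

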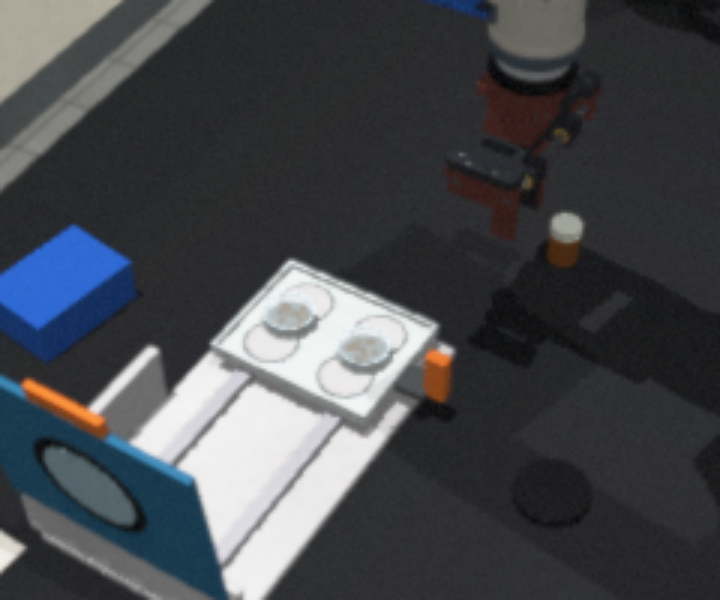

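Both dishes sit flat in the tray at crop px (290,317) and (363,350). I'll go back to the handle.

Request:
jog_arm(
  increments=[0,0,0,-1,-30,0,70,0,0,0,-1,-40,0,70,0,0,0,-1,-40,0,70,0,0,0,-1,-41,0,70,0,0,0,0,0,0,70,0,0,0,0,0,25,70,0,0,0,0,0,25,70,0,0,0,0,0,15,70,0,0,0,0,0,0,70],
)

```text
t: 40.4
ee_pos: [438.0, 29.9, 39.0]
orientation: [3.14, -0.083, -0.004]
ft_force: [-0.2, 0.2, 0.8]
width: 61.6
grasp_force: 0.0
```

Request:
jog_arm(
  increments=[0,0,0,0,0,0,40,0,0,0,0,0,0,20,0,0,0,0,0,0,0,0,0,0,0,0,0,0,0,0,0,0,0,0,0,0,0,0,0,0,0,0,0,0,0,0,0,0,0],
)

```text
t: 41.28
ee_pos: [438.9, 31.3, 39.9]
orientation: [-3.139, 0.085, -0.0]
ft_force: [0.0, 11.7, 0.8]
width: 13.8
grasp_force: 30.0
```

Request:
jog_arm(
  increments=[0,0,0,0,-2,0,0,0,0,0,0,-4,0,0,0,0,0,0,-6,0,0,0,0,0,0,-7,0,0,0,0,0,0,-7,0,0,0,0,0,0,-7,0,0,0,0,0,0,-7,0,0,0,0,0,0,-7,0,0,0,0,0,0,-7,0,0,0,0,0,0,-7,0,0,0,0,0,0,-7,0,0,0,0,0,0,-7,0,0],
)

```text
t: 42.78
ee_pos: [443.0, 105.5, 39.9]
orientation: [-3.14, 0.083, -0.001]
ft_force: [-1.7, -3.2, 5.5]
width: 13.8
grasp_force: 30.0
```

Request:
jog_arm(
  increments=[0,0,0,0,-7,0,0,0,0,0,0,-7,0,0,0,0,0,0,-7,0,0,0,0,0,0,-7,0,0,0,0,0,0,-7,0,0,0,0,0,0,-7,0,0,0,0,0,0,-7,0,0,0,0,0,0,-7,0,0,0,0,0,0,-7,0,0,0,0,0,0,-7,0,0,0,0,0,0,-7,0,0,0,0,0,0,-7,0,0],
)

```text
t: 44.28
ee_pos: [447.5, 189.4, 39.9]
orientation: [-3.14, 0.083, -0.001]
ft_force: [1.6, -2.5, 4.7]
width: 13.8
grasp_force: 30.0
```

Request:
jog_arm(
  increments=[0,0,0,0,-7,0,0,0,0,0,0,-7,0,0,0,0,0,0,-7,0,0,0,0,0,0,-6,0,0,0,0,0,0,-5,0,0,0,0,0,0,-3,0,0,0,0,0,0,-2,0,0,0,0,0,0,0,0,0],
)

```text
t: 45.28
ee_pos: [449.6, 226.4, 39.9]
orientation: [-3.14, 0.083, -0.001]
ft_force: [1.8, -0.3, 4.4]
width: 13.8
grasp_force: 30.0
```

Request:
jog_arm(
  increments=[0,0,0,0,-1.5,0,0,0,0,0,0,-1.5,0,0,0,0,0,0,-1.5,0,0,0,0,0,0,-1.5,0,0,0,0,0,0,-1,0,0,0,0,0,0,-1,0,0,0,0,0,0,0,0,0],
)

```text
t: 46.15
ee_pos: [449.7, 231.2, 39.9]
orientation: [3.137, -0.082, -0.001]
ft_force: [4.7, -19.5, 10.5]
width: 13.6
grasp_force: 30.0
```

The carriage is fully in. I'll release, back off and go over behind the lid.

Request:
jog_arm(
  increments=[0,0,0,0,2,0,0,0,0,0,0,0,0,0,0,0,0,0,0,0,40,0,0,0,0,0,0,55,0,0,0,0,0,0,55,0,0,0,0,0,-20,55,0,0,0,0,0,-25,55,0,0,0,0,30,-20,55,0,0,0,0,30,-40,30,0,0,0,0,0,-50,0,0,0,0,0,0,-50,0,0,0,0,0,0,-35,0],
)

```text
t: 47.65
ee_pos: [446.5, 172.0, 282.1]
orientation: [-3.14, 0.083, -0.003]
ft_force: [1.6, -0.5, -0.2]
width: 11.8
grasp_force: 0.0
```

```bash
python3 tray.py;  cp pics/s_last.png pics/s9.png; cat > lid.py <<'E'
from see import *
for c in ('top','side'):
    im=get_image(c);W=world(im);z=W[...,2];px=im['pixels'].astype(int);b,g,r=px[...,0],px[...,1],px[...,2]
    roi=(W[...,0]>440)&(W[...,0]<700)&(W[...,1]>90)&(W[...,1]<430)&(z>70)&(z<300)
    m=roi&(r>150)&(b<80)&(g>60)&(W[...,0]>480); print(c,'lip',m.sum(),np.median(W[m],0).round(1) if m.any() else '')
    m=roi&(b>r+30); P=W[m]
    if m.sum()>100:
        n=np.linalg.svd(P-P.mean(0),full_matrices=False)[2][2]; n*=np.sign(n[1]); print(c,'lid n',n.round(3),'angle',round(np.arctan2(n[1],n[2]),3),P.min(0).round(0),P.max(0).round(0))
o=get_obs(); print(o['t'],o['ee_pos'],o['width'],o['ft_force'])
E
python3 lid.py
```

```text
top handle 0 None
top tray [array([608.9, 185.7]), array([60.2, 88. ]), np.float64(87.8)]
top dish1 []
top vial [([416.3, -221.0, 48.3], 0.46)]
side handle 39 [446.9 234.6  80.4]
side tray [array([560. , 226.8]), array([134.1, 183.6]), np.float64(87.0)]
side tray dish 150 [array([608.5, 220.7]), np.float64(25.7)] [50.9 53.3 55.6]
side tray dish 274 [array([525.7, 231.2]), np.float64(27.3)] [50.1 53.  55.5]
side dish1 [([525.7, 232.9, 50.8], 0.57), ([607.9, 217.5, 55.9], 0.45)]
side vial [([413.0, -213.4, 39.2], 0.47)]
47.95 [445.31241787 171.59142131 278.28654844] 0.4617828444791111 [ 3.13959777 -0.0831799  -0.00390246]
top lip 130 [576.8 348.1 270.5]
top lid n [ 0.052  0.993 -0.103] angle 1.674 [549. 321.  79.] [683. 348. 259.]
side lip 105 [572.1 351.2 268.8]
side lid n [ 0.049  0.993 -0.104] angle 1.675 [464. 328.  79.] [682. 359. 255.]
48.05 [445.40336879 171.58611798 278.1968581 ] 0.5792117544917381 [ 0.01488822  0.64724096 -0.10406201]
```

View pics/s9.png

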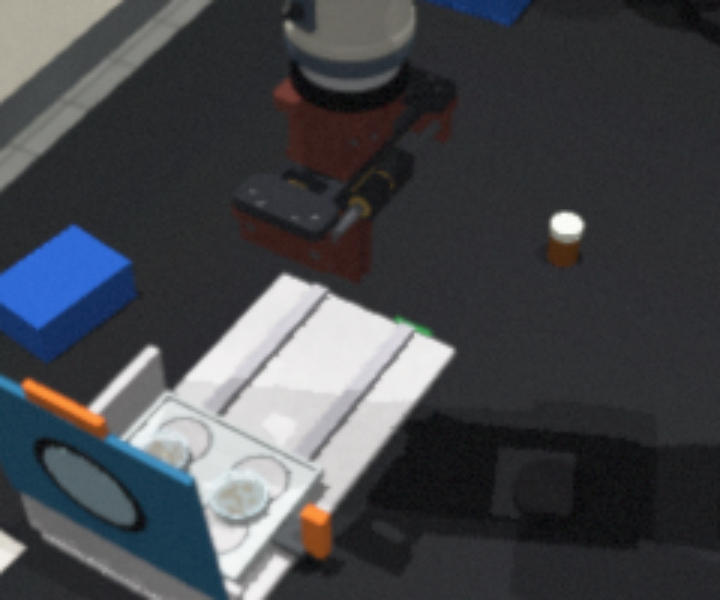

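Carriage in, dishes in place (crop (165,453), (240,497)), handle at (317,530). Next I'll move over the lid to its far side.

Request:
jog_arm(
  increments=[0,0,0,0,0,-20,0,0,0,0,20,-40,0,0,0,0,0,25,-50,0,0,0,0,0,25,-50,0,0,0,0,0,25,-50,0,0,0,0,0,23,-43,0,0,0,0,0,0,0,0,0,0,0,0,0,0,35,0,0,0,0,0,0,35,0,0,0,0,0,0,0,0],
)

```text
t: 49.3
ee_pos: [574.1, 395.9, 226.0]
orientation: [3.136, -0.084, -0.01]
ft_force: [0.2, -0.1, -0.4]
width: 0.5
grasp_force: 0.0
```

```bash
python3 lid.py; python3 - <<'E'
from h import *
im=get_image('side'); cv2.imwrite('pics/s10.png',cv2.resize(im['pixels'][110:310,130:370],(720,600)))
E
```

```text
top lip 0 
top lid n [ 0.056  0.993 -0.103] angle 1.674 [469. 321.  76.] [684. 355. 258.]
side lip 0 
side lid n [ 0.049  0.993 -0.107] angle 1.678 [463. 328.  77.] [680. 359. 255.]
49.4 [576.45007544 397.67438564 230.26418883] 0.20610837192961362 [-0.35050586  0.4416879   0.30687973]
```

View pics/s10.png

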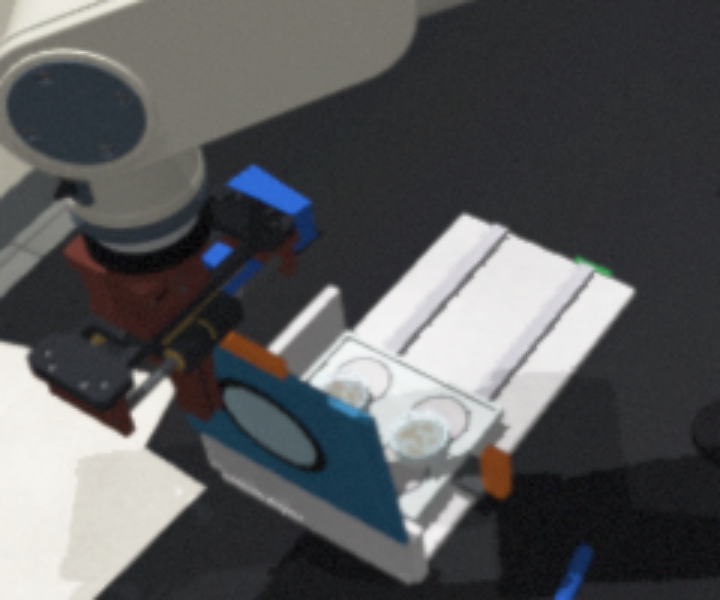

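The fingertips are behind the lid (crop (205,410)) below the lip. I'll push it over along an arc.

Request:
jog_arm(
  increments=[0,0,0,0,15,0,0,0,0,0,0,-30,0,0,0,0,0,0,-12,0,0,0,0,0,0,-8,0,0,0,0,0,0,-8,0,0,0,0,0,0,-8,0,0,0,0,0,0,0,0,0],
)

```text
t: 50.32
ee_pos: [579.2, 449.6, 229.6]
orientation: [3.14, -0.083, -0.0]
ft_force: [0.1, 0.2, 0.2]
width: 0.8
grasp_force: 0.0
```

```bash
python3 lid.py
```

```text
top lip 34 [602.3 345.4 270. ]
top lid n [ 0.056  0.993 -0.103] angle 1.674 [469. 319.  78.] [684. 355. 259.]
side lip 3 [591.1 347.5 269.8]
side lid n [ 0.048  0.993 -0.106] angle 1.677 [464. 328.  77.] [679. 359. 256.]
50.425 [579.15695681 449.02366952 229.62353523] 0.5879702233768526 [-0.94427183 -0.33475428 -0.98729451]
```

I moved the wrong way, harmlessly: +tool y is towards the lid. I'll reverse that.

Request:
jog_arm(
  increments=[0,0,0,0,35,0,0,0,0,0,0,35,0,0,0,0,0,0,8,0,0,0,0,0,0,6,0,0,0,0,0,0,6,0,0,0,0,0,0,6,0,0,0,0,0,0,6,0,0,0,0,0,0,0,0,0],
)

```text
t: 51.42
ee_pos: [573.7, 346.9, 229.7]
orientation: [3.14, -0.084, -0.0]
ft_force: [-0.5, 0.2, -0.1]
width: 0.4
grasp_force: 0.0
```

```bash
python3 lid.py
```

```text
top lip 14 [605.8 333.5 270.8]
top lid n [ 0.054  0.998 -0.028] angle 1.599 [472. 320.  78.] [683. 334. 259.]
side lip 0 
side lid n [ 0.05   0.998 -0.028] angle 1.599 [464. 326.  76.] [682. 346. 256.]
51.525 [573.58311069 346.96512071 229.4647125 ] 0.8020357399324188 [0.38331648 0.09048057 0.20800598]
```

Request:
jog_arm(
  increments=[0,0,0,0,11,0.5,0,0,0,0,0,11,1,0,0,0,0,0,11,1,0,0,0,0,0,11,1.2,0,0,0,0,0,10.5,3,0,0,0,0,0,10.5,3.5,0,0,0,0,0,10.5,4,0,0,0,0,0,10.5,4.5,0,0,0,0,0,0,0,0],
)

```text
t: 52.65
ee_pos: [568.8, 260.3, 210.3]
orientation: [3.139, -0.085, -0.002]
ft_force: [-0.2, -0.3, 0.8]
width: 0.2
grasp_force: 0.0
```

```bash
python3 lid.py
```

```text
top lip 4 [602.6 233.  248.9]
top lid n [-0.052  0.958  0.283] angle 1.284 [623. 239.  72.] [679. 273. 242.]
side lip 0 
side lid n [0.046 0.881 0.472] angle 1.079 [460. 240.  71.] [680. 337. 238.]
52.75 [569.06864732 261.1883782  210.78076505] 0.2742016977637798 [-0.31880892  0.10520781 -0.5079996 ]
```

Request:
jog_arm(
  increments=[0,0,0,0,9.5,5.5,0,0,0,0,0,9,6,0,0,0,0,0,9,6.5,0,0,0,0,0,8.5,7.3,0,0,0,0,0,8,8,0,0,0,0,0,7.5,8.3,0,0,0,0,0,7,8.7,0,0,0,0,0,6.5,9,0,0,0,0,0,0,0,0],
)

```text
t: 53.88
ee_pos: [565.1, 195.9, 150.7]
orientation: [3.14, -0.084, -0.003]
ft_force: [-0.6, -0.3, 0.1]
width: 0.6
grasp_force: 0.0
```

```bash
python3 lid.py
```

```text
top lip 0 
side lip 0 
side lid n [0.026 0.532 0.847] angle 0.561 [457. 179.  71.] [683. 335. 296.]
53.975 [565.72784803 196.56193542 151.59624953] 0.4100285239507029 [ 0.2101912  -0.29760383 -0.08367605]
```

Request:
jog_arm(
  increments=[0,0,0,0,5.5,9.5,0,0,0,0,0,5,10,0,0,0,0,0,4.5,10,0,0,0,0,0,4,10,0,0,0,0,0,2,8,0,0,0,0,0,2,8,0,0,0,0,0,1,7,0,0,0,0,0,1,6,0,0,0,0,0,1,5,0,0,0,0,0,0,0,0],
)

```text
t: 55.22
ee_pos: [564.2, 170.5, 77.9]
orientation: [3.14, -0.083, -0.001]
ft_force: [0.3, -0.0, 0.3]
width: 0.6
grasp_force: 0.0
```

Request:
jog_arm(
  increments=[0,0,0,0,0,3,0,0,0,0,0,0,2,0,0,0,0,0,0,2,0,0,0,0,0,0,0,0],
)

```text
t: 55.72
ee_pos: [564.4, 170.6, 71.1]
orientation: [-3.14, 0.084, 0.0]
ft_force: [0.2, -0.3, -0.8]
width: 0.2
grasp_force: 0.0
```

Request:
jog_arm(
  increments=[0,0,0,0,0,1.5,0,0,0,0,0,0,1.5,0,0,0,0,0,0,0,0],
)

```text
t: 56.1
ee_pos: [564.3, 170.6, 68.1]
orientation: [-3.14, 0.083, 0.0]
ft_force: [0.4, -1.1, 0.1]
width: 0.7
grasp_force: 0.0
```

```bash
python3 lid.py
```

```text
top lip 0 
top lid n [-0.006  0.075  0.997] angle 0.075 [468. 302.  74.] [624. 332.  92.]
side lip 0 
side lid n [-0.001  0.016  1.   ] angle 0.016 [456. 151.  76.] [682. 332. 174.]
56.2 [564.35552377 170.64729108  68.19684742] 0.47589793086785975 [ 0.94079983 -0.29882367  0.14493578]
```

Request:
jog_arm(
  increments=[0,0,0,0,0,1,0,0,0,0,0,0,1,0,0,0,0,0,0,0,0],
)

```text
t: 56.58
ee_pos: [564.4, 170.6, 66.2]
orientation: [-3.14, 0.084, 0.0]
ft_force: [0.6, -0.7, -0.1]
width: 0.6
grasp_force: 0.0
```

Request:
jog_arm(
  increments=[0,0,0,0,0,1,0,0,0,0,0,0,1,0,0,0,0,0,0,0,0],
)

```text
t: 56.95
ee_pos: [564.5, 170.6, 65.8]
orientation: [-3.14, 0.083, -0.0]
ft_force: [-4.8, -2.5, 15.1]
width: -0.0
grasp_force: 7.4
```

Request:
jog_arm(
  increments=[0,0,0,0,0,1,0,0,0,0,0,0,0,0],
)

```text
t: 57.2
ee_pos: [564.6, 170.6, 65.7]
orientation: [-3.14, 0.083, -0.001]
ft_force: [-7.1, -2.7, 22.2]
width: 0.2
grasp_force: 11.5
```

The lid is hard on its stop (22 N at z 65.7). I'll lift away and check.

Request:
jog_arm(
  increments=[0,0,0,0,0,-5,0,0,0,0,0,0,-35,0,0,0,0,0,0,-50,0,0,0,0,0,0,-50,0,0,0,0,0,60,0,0,0,0,0,0,60,0,0,0,0,0,0,60,0,0,0,0,0,0,60,0,0,0,0,0,0,60,0,0,0,0,0,0,0,0,0],
)

```text
t: 58.45
ee_pos: [548.1, -132.5, 203.2]
orientation: [3.14, -0.092, 0.0]
ft_force: [-0.1, -0.3, 0.6]
width: 0.8
grasp_force: 0.0
```

```bash
python3 lid.py; python3 tray.py; python3 - <<'E'
from see import *
im=get_image('side'); cv2.imwrite('pics/s11.png',im['pixels'])
for n in ('big_dish','marker','vial'): print(n,look(n,'side'),look(n,'top'))
E
```

```text
top lip 219 [564.3 141.2  86.4]
top lid n [-0.     0.001  1.   ] angle 0.001 [459. 144.  74.] [682. 332.  95.]
side lip 88 [563.3 142.4  85.3]
side lid n [-0.001  0.002  1.   ] angle 0.002 [455. 147.  76.] [679. 332.  92.]
58.55 [ 548.20838413 -129.12367709  203.0157468 ] 0.31046785667049165 [-0.73548715  0.40516037  0.54452758]
top handle 49 [450.6 231.4  81.7]
big_dish [([456.9, 447.7, 14.1], 0.89), ([553.0, 221.4, 86.4], 0.39)] [([462.5, 447.9, 17.3], 0.86)]
marker [([357.3, 300.1, 16.5], 0.51)] [([358.2, 288.3, 12.3], 0.53)]
vial [([417.1, -216.0, 36.9], 0.62)] []Traceback (most recent call last):
  File "tray.py", line 3, in <module>
    im=get_image(c); W=world(im);handle(c,im,W);trayrect(c,im,W); z=W[...,2]
                                                ~~~~~~~~^^^^^^^^
  File "see.py", line 14, in trayrect
    n,l,s,_=cv2.connectedComponentsWithStats(m.astype(np.uint8)); k=1+s[1:,4].argmax(); m=l==k
                                                                      ~~~~~~~~~~~~~~^^
ValueError: attempt to get argmax of an empty sequence
```

View pics/s11.png

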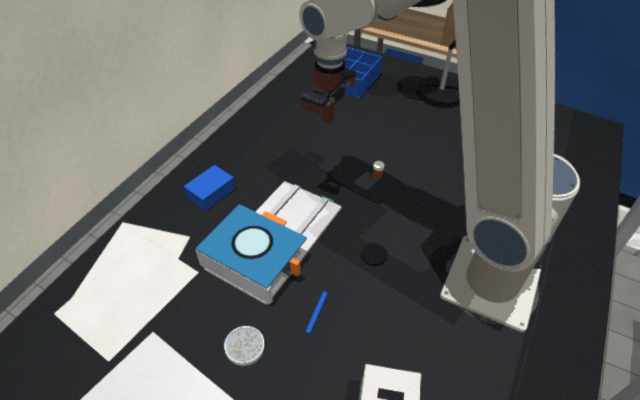

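The lid is shut and level (px (252,240)). The handle is at the bay stop (297,267), and the vial, large dish and pen haven't moved. I'll hand it in.

```bash
python3 -c "
from workcell import job; print(job.close_job())"
```

```text
the job is handed in; nothing more can be done
None
```

The job is done and handed in: the empty carriage was stroked twice through its full travel, both seed dishes on the bench were set flat in the tray, the carriage was pushed fully into the bay, and the lid is shut.

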